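# Fit the seasoning stencil, then hold the shaker tipped over it

## Task

Fit the seasoning stencil (the flat plate with two round openings) over the two pins of the stand so that it lies flush on the rails above the omelette pieces, and let go of it. Then draw the steel shaker out of its pocket in the rack, tip it well past level so that its perforated lid points down, and finish while still holding it there: the lid a few centimetres above one of the stencil's two openings, steady and touching nothing but the gripper. Leave the glass shaker and the omelette pieces where they are.

Things in the scene. Friction and masses are not known exactly. Their poses are not given: they have to be found in the camera images.
- stencil: Loose bare-metal plate 112 (x) x 150 (y) x 4 mm, 0.25 kg, flat on the table, tab up. Origin: centre of its underside. Black grip tab in the middle: 56 mm along x, 10 mm thick along y (pinch it across y), top 36 mm above the underside. 11 mm pin holes at (x, y) = (-43, -62) and (43, 62) mm; two 46 mm round openings. Fits the stand also turned by half a turn.
- opening_a (a point): Centre of one round opening of the stencil, on the plate's top face, at (0, -36, 4) mm of the stencil.
- opening_b (a point): Centre of the other round opening, on the top face, at (0, 36, 4) mm of the stencil.
- stand: Fixed stand: white board 120 (x) x 156 (y) x 10 mm with two upright steel rails along y, 14 mm wide, at x = -43 and 43 mm, tops 52 mm above the table. Origin: centre of its underside. Two 8 mm pins rise 17 mm from the rails (the last 7 mm a cone) at (x, y) = (-43, -62) and (43, 62) mm.
- stand_seat (a point): Centre of the stand at the height of the rail tops, (0, 0, 52) mm of the stand: the stencil's origin comes here when it lies flush, its x axis along the stand's x axis either way round.
- piece_1: Yellow omelette piece 58 x 64 x 37 mm lying on the stand's board between the rails. Origin: centre of its underside.
- piece_2: The other omelette piece, 64 x 61 x 34 mm, beside it. Origin: centre of its underside.
- rack: Fixed steel rack, foot 104 (x) x 140 (y) mm, with two square pockets, 50 mm wide inside, at y = -40 and 40 mm; origin: centre of its underside. Pockets lean over to the robot's left: axis along (0.707, 0, 0.707) of the rack, floor centre at x -18, z 34 mm. Along that axis the side walls reach 34 mm from the floor, the wall under the thing 48 mm, the lip above it 24 mm.
- shaker: Loose opaque steel shaker, a plain cylinder 46 mm in diameter, 95 mm long, 0.12 kg, with a low domed perforated lid (from 76 mm, 47.6 mm wide). Lies in either pocket of the rack, z axis 45 degrees from vertical, clear all round beyond 48 mm from its bottom, 33 mm from the glass shaker. Origin: centre of its bottom, z along its axis to the lid.
- shaker_lid (a point): Top centre of the steel shaker's perforated lid, 95 mm from its bottom along its z axis.
- glass_shaker: Glass salt shaker with a metal dome, 44 mm in diameter, 90 mm long, loose in the other pocket of the rack; not to be moved. Origin: centre of its bottom, z along its axis.

How it is judged:
On the way, in this order (a step that is already met when the one before it is completed fails the run):
1. the stencil lies flush on the rails over both pins, let go (horizontal distance between stencil and stand_seat below 0.005 m and z of stencil in the frame of stand_seat between -0.0025 and 0.0025 m and angle between the x axis of stencil and the x axis of stand, either way round below 0.07 rad and angle between stencil's own z axis and vertical below 0.035 rad and contact force between the fingers and stencil below 0.3 N), for 0.3 s.
2. the steel shaker is drawn out of its pocket and held (distance of shaker from where it was at the start of the episode above 0.07 m and contact force between the fingers and shaker above 0.5 N and contact force between shaker and rack below 0.2 N), for 0.1 s.
At the end, for the whole second after the job is handed in: Stencil flush on both rails (within 2.5 mm, 5 mm sideways) and let go; steel shaker held by the fingers, still, its axis turned at least 110 degrees from lid-up, lid within 30 mm sideways of an opening's centre and 12 to 120 mm above the plate, touching nothing else; others undisturbed (all of step 1 and angle between shaker's own z axis and vertical above 1.92 rad and (horizontal distance between shaker_lid and opening_a below 0.03 m or horizontal distance between shaker_lid and opening_b below 0.03 m) and z of shaker_lid in the frame of stencil between 0.016 and 0.124 m and contact force between the fingers and shaker above 0.5 N and contact force between shaker and stencil below 0.2 N and contact force between shaker and stand below 0.2 N and contact force between shaker and rack below 0.2 N and linear speed of shaker below 0.03 m/s and distance of glass_shaker from where it was at the start of the episode below 0.02 m and distance of each of piece_1, piece_2 from where it was at the start of the episode below 0.012 m); the arm keeps its last pose, push and grip.
It fails at once if the glass shaker is pulled or knocked out of place (distance of glass_shaker from where it was at the start of the episode above 0.03 m).
It fails at once if an omelette piece is knocked out of place (distance of any of piece_1, piece_2 from where it was at the start of the episode above 0.02 m).
It also fails if it takes over 69 s, if anything falls off the work surface, if the arm or the gripper's body presses on something with over 40 N, if the wrist force passes 120 N, or if a joint passes its speed limit or range.

## Robot

A 6-joint arm with a two-finger parallel gripper is mounted at the origin on a cart in front of the work surface, level with it; the furniture and walls round the work are solid. World frame = base frame: x ahead of the robot, y to its left, z up, the work surface at z = 0. Lengths are in m, angles in rad, forces in N, time in s.
With the tool pointing down it reaches from about 0.25 to 0.725 m from the base axis. Payload 4 kg.
Tool frame: the origin (TCP) lies between the finger pads; the fingertips stand 19 mm ahead of it and the grasp point (between the pads) is the TCP; z points along the fingers, y is the line along which they close (so a half turn about z gives the same grasp; the last joint's range is limited). The gripper opens to 85 mm and grips with 20 to 120 N. Pads are 22 mm wide; open, the fingers measure 114 mm over their backs; the gripper's body (76 mm by 85 mm) begins 54 mm behind the grasp point. The pads swing forward as they close: fully open they stand 13 mm farther back than shut.
Start: joints at [-1.21, 0.241, 0.005, 1.335, 0, 1.571], TCP at [0.177, -0.468, 0.25] pointing down, gripper open.
Joint ranges: [-2.72, 2.72], [-1.05, 1.87], [-1.09, 1.28], [-1.99, 2.15], [-1.42, 1.44], [-3.14, 3.14]. Speed limits (rad/s): [2.79, 2.79, 3.14, 3.14, 3.14, 3.14].

## Interface

Orientations are given as a unit quaternion [x, y, z, w].
In Python, from plant import monitor, cams, close_job gives the robot as it stands.
- The arm moves only by the tool step_arm, never from a script. Its argument "targets" is a list of rows, each a list of 5 numbers: the opening, from 0 (shut) to 1 (fully open), then the shift along the tool's x, y, z in units of 25 mm (1.0 is 25 mm), then the turn about the tool's z in units of 6 degrees (1.0 is 6 degrees). In form: [[jaw, tx, ty, tz, spin], ...]. A call has 1 to 8 rows; each row shifts and turns the commanded pose from where the row before left it, along the tool's axes as they then stand; what a row does not reach is not made up. A row lasts 1/10 s, in which the tool goes at most 50 mm and 8.59 degrees, less where a joint would pass 70% of its speed; a pose out of reach is approached as far as the arm can. A call is refused whole if a number of a shift passes 1 or a number of a turn 1, either way. A call with a gripper value outside its range is refused whole. The fingers move at their own pace and stop on an object; "squeeze" is the grip in N (left out, the last holds). Time passes only in rows, so rows that do not move let the fingers close. It gives the time, the measured TCP pose, the force, the opening and the grip force at its end, in the units of the state.
- monitor.get_state(): the state, without advancing time (a new reading comes with each control period).
- cams.get_image(name): name is "side" or "top"; returns the picture (384x512x3 uint8, red, green, blue); there is no depth.
- cams.calibration(name): a dict with "mtx" (3x3 intrinsics, pixels), "distortion" ([k1, k2, p1, p2, k3] as OpenCV has them; the pictures are not rectified), "rvec" (rotation vector, rad) and "tvec" (3), from world to camera coordinates, as OpenCV has them. Camera axes: x right, y down, z forward; pixel columns grow to the right and rows downward; lengths in m; the calibration is good to about 2 mm. A picture is of the moment at which its call begins. calibration takes no time and is no camera call.
- close_job(): hands the job in; it is judged then, once.
Trained networks look in the newest picture that a camera, given by its name, has taken for a name from the list of things; names that differ only in an ending like _2 or _b are one class to them, and where a whole thing is asked for, a point or a joint stands for the part that bears it (a point fixed in the world has none). Each returns a list of dicts, best first, with "p" (0 to 1); they miss things now and then, are a little off and sometimes report something else, mostly with a low value. They report only what shows in the picture. A call takes as long as a camera call.
- cams.boxes_of(camera, target): "rect" ([centre column, centre row, width, height] in pixels, round what is visible of it).
- cams.masks_of(camera, target): "region" (384x512 bool, what is visible of it) and "rect" ([centre column, centre row, width, height] in pixels, round what is visible of it).
- cams.spot_point(camera, target): "at" ([column, row] in pixels: a listed point, or the origin of a listed thing).
The state is a dict: "time_s": time; "joints": joint angles; "joint_velocities": joint speeds; "effort": joint torques, N m; "tool_pos": TCP position; "tcp_rot": TCP orientation; "contact_force": force on the tool from outside, world axes, zero at the start; "ft_torque": the same for the moment, N m; "opening": finger opening in m; "grasp_force": force on a finger pad.
Only numpy, scipy, OpenCV 4.12 (cv2) and the standard library are available. Lean on these libraries where they do the work, as an engineer would, in place of code of your own. Each camera call takes 0.05 s, during which the arm holds its last target. There are 200 camera calls.

## Working session

There is one attempt and no reset: what is moved stays moved. The work goes in short steps, Python scripts to look and compute and a tool call to move; the robot and the scene stay as the last step left them, time stands still between calls to the robot, and variables do not carry over. Pictures are saved under pics/ and viewed, at most 10 in all, crops included, and the job is handed in when it is done.

Besides the shell and the picture viewer there is one more tool, called after "Emit:" in YAML: its name, and indented under it one key for each argument. step_arm: Moves the arm, as the interface text tells. Its arguments: {"type":"object","properties":{"targets":{"type":"array"},"squeeze":{"type":"number"}},"required":["targets"]}

```bash
mkdir -p pics; ls; cat > h.py <<'E'
import numpy as np, cv2
from plant import monitor, cams, close_job
def cal(n):
    c=cams.calibration(n); R=cv2.Rodrigues(np.array(c['rvec'],float))[0]
    return np.array(c['mtx'],float),np.array(c['distortion'],float),R,np.array(c['tvec'],float).ravel()
def ray(n,uv):
    K,D,R,t=cal(n); p=cv2.undistortPoints(np.array([[uv]],float),K,D)[0,0]
    return -R.T@t, R.T@np.array([p[0],p[1],1.])
def atz(n,uv,z):
    o,d=ray(n,uv); return o+d*(z-o[2])/d[2]
def proj(n,P):
    K,D,R,t=cal(n); return cv2.projectPoints(np.atleast_2d(np.array(P,float)),cv2.Rodrigues(R)[0],t,K,D)[0].reshape(-1,2)
def tri(uvs):
    A=np.zeros((3,3));b=np.zeros(3)
    for n,uv in uvs.items():
        o,d=ray(n,uv); d/=np.linalg.norm(d); M=np.eye(3)-np.outer(d,d); A+=M;b+=M@o
    return np.linalg.solve(A,b)
def save(n,f):
    im=cams.get_image(n); cv2.imwrite('pics/'+f,im[...,::-1]); return im
E
python3 - <<'E'
from h import *
np.set_printoptions(precision=4,suppress=True)
s=monitor.get_state(); print({k:np.round(v,4).tolist() for k,v in s.items()})
ims=[save(n,n+'0.png') for n in('top','side')]
for n in('top','side'):
    K,D,R,t=cal(n); print(n,-R.T@t,R[2],K[0,0])
    for q in ['stencil','opening_a','opening_b','stand','stand_seat','piece_1','rack','shaker','shaker_lid','glass_shaker']:
        print(n,q,[(np.round(r['at'],1).tolist(),round(r['p'],2)) for r in cams.spot_point(n,q)][:3])
E
```

```text
pics
{'time_s': 0.0, 'joints': [-1.21, 0.2414, 0.0037, 1.3352, -0.0, 1.5708], 'joint_velocities': [0.0003, 0.0001, 0.0011, -0.0014, 0.0008, -0.001], 'effort': [0.0004, -37.2321, 25.2408, 0.017, -0.0, -0.0], 'tool_pos': [0.1763, -0.4673, 0.2494], 'tcp_rot': [0.9838, 0.1794, -0.0002, -0.001], 'contact_force': [-0.3044, 0.0769, 0.829], 'ft_torque': [-0.016, 0.0411, -0.0289], 'grasp_force': 0.0, 'opening': 0.0851}
top [ 0.3921 -0.1817  1.1537] [ 0.1327  0.0066 -0.9911] 398.0944917397912
top stencil [([344.6, 199.3], 0.73), ([205.1, 204.9], 0.41)]
top opening_a [([353.1, 207.9], 0.94), ([335.7, 190.7], 0.73), ([275.5, 208.1], 0.31)]
top opening_b [([353.1, 207.9], 0.94), ([335.7, 190.7], 0.73), ([275.5, 208.1], 0.31)]
top stand [([273.3, 210.0], 0.97)]
top stand_seat [([279.7, 211.3], 0.81)]
top piece_1 [([291.7, 211.3], 0.66), ([264.2, 211.1], 0.66), ([279.2, 210.2], 0.28)]
top rack []
top shaker [([203.0, 201.9], 0.73)]
top shaker_lid [([175.9, 202.4], 0.76), ([335.5, 189.7], 0.71)]
top glass_shaker [([200.7, 178.8], 0.92)]
side [0.4399 0.8536 0.941 ] [ 0.0668 -0.7613 -0.6449] 466.86278073601414
side stencil [([258.8, 156.2], 0.85)]
side opening_a [([252.6, 158.9], 0.8), ([263.7, 152.0], 0.65)]
side opening_b [([252.6, 158.9], 0.8), ([263.7, 152.0], 0.65)]
side stand [([264.3, 197.7], 0.66)]
side stand_seat [([265.8, 183.6], 0.68)]
side piece_1 [([266.5, 186.7], 0.73), ([263.9, 201.2], 0.73)]
side rack [([242.4, 251.3], 0.88), ([228.6, 236.3], 0.58)]
side shaker [([257.6, 238.6], 0.68)]
side shaker_lid [([256.0, 240.1], 0.73)]
side glass_shaker [([229.4, 236.2], 0.75)]
```

View pics/top0.png

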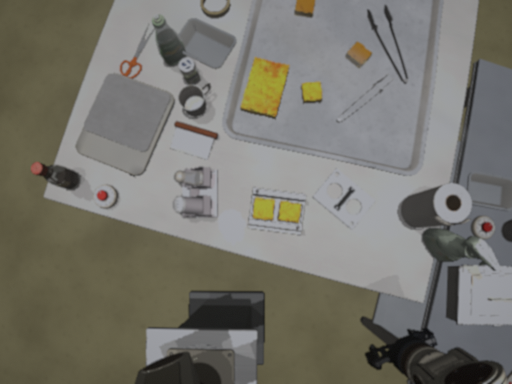

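View pics/side0.png

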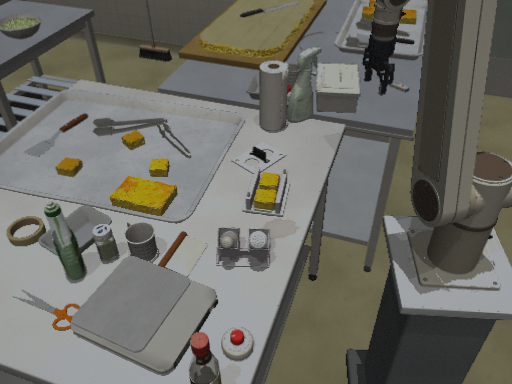

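```bash
python3 - <<'E'
import cv2
a=cv2.imread('pics/top0.png')[165:240,240:385]; cv2.imwrite('pics/c_top.png',cv2.resize(a,None,fx=5.5,fy=5.5,interpolation=cv2.INTER_CUBIC))
b=cv2.imread('pics/side0.png')[138:272,208:308]; b=cv2.resize(b,None,fx=4.4,fy=4.4,interpolation=cv2.INTER_CUBIC)
c=cv2.imread('pics/top0.png')[155:225,163:228]; c=cv2.resize(c,None,fx=5.5,fy=5.5,interpolation=cv2.INTER_CUBIC)
import numpy as np
o=np.zeros((590,800,3),np.uint8); o[:b.shape[0],:b.shape[1]]=b; o[:c.shape[0],442:442+c.shape[1]]=c[:,:358]; cv2.imwrite('pics/c_mix.png',o)
E
```

```text
(no output)
```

View pics/c_top.png

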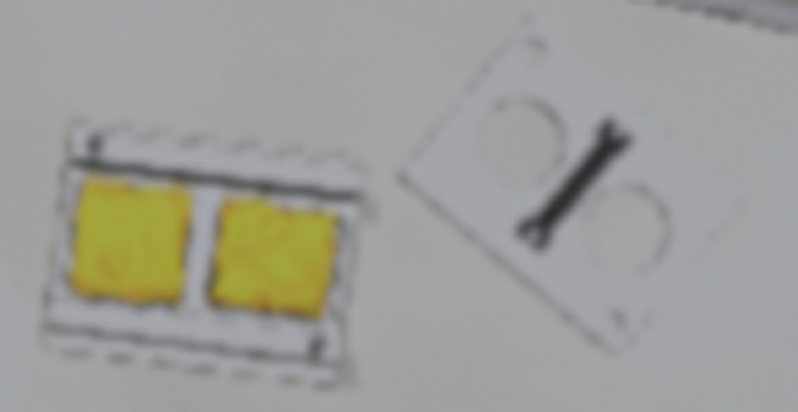

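View pics/c_mix.png

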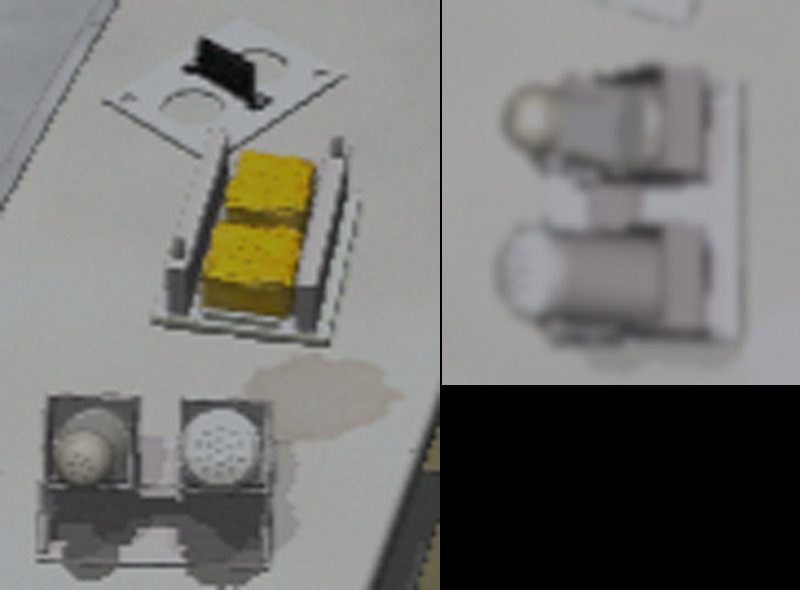

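```bash
cat > fit.py <<'E'
from h import *
from scipy.optimize import least_squares
T=lambda u,v:((u+.5)/5.5-.5+240,(v+.5)/5.5-.5+165)
S=lambda u,v:((u+.5)/4.4-.5+208,(v+.5)/4.4-.5+138)
G=lambda u,v:((u-442+.5)/5.5-.5+163,(v+.5)/5.5-.5+155)
def pose(p,P):
    c,s=np.cos(p[3]),np.sin(p[3]); P=np.array(P)/1000.
    return np.c_[p[0]+c*P[:,0]-s*P[:,1],p[1]+s*P[:,0]+c*P[:,1],p[2]+P[:,2]]
def fit(obs,p0,wz=0.002):
    def r(p):
        e=[]
        for n,uv,P in obs: e+=list(proj(n,pose(p,[P]))[0]-uv)
        return np.array(e+[(p[2]-p0[2])/wz])
    q=least_squares(r,p0,loss='soft_l1'); return q.x,np.round(r(q.x)[:-1].reshape(-1,2),1)
E
python3 - <<'E'
from fit import *
np.set_printoptions(precision=4,suppress=True)
# stencil
st=[('top',T(537,44),(-43,-62,4)),('top',T(618,319),(43,62,4)),('top',T(521,138),(0,-36,4)),('top',T(627,228),(0,36,4)),
 ('top',(335.7,190.7),(0,-36,4)),('top',(353.1,207.9),(0,36,4)),
 ('top',T(402,177),(56,-75,2)),('top',T(612,352),(56,75,2)),
 ('side',S(129,98),(-43,-62,4)),('side',S(321,73),(43,62,4)),('side',S(193,106),(0,-36,4)),('side',S(263,63),(0,36,4)),
 ('side',(252.6,158.9),(0,-36,4)),('side',(263.7,152.0),(0,36,4))]
a=np.vstack([atz('top',T(521,138),.004),atz('top',T(627,228),.004)]); print(a)
d=a[1]-a[0]; yaw=np.arctan2(-d[0],d[1]); print('yaw0',np.degrees(yaw), np.linalg.norm(d))
p,r=fit(st,[*a.mean(0)[:2],0,yaw]); print('stencil',p,np.degrees(p[3])); print(r.tolist())
for wz in (.05,): print('free z',fit(st,p,wz)[0])
sd=[('top',T(95,148),(43,62,60)),('top',T(317,348),(-43,-62,60)),('side',S(178,246),(43,62,60)),('side',S(337,146),(-43,-62,60)),
 ('side',S(152,320),(60,78,5)),('side',S(328,341),(-60,78,5)),('side',S(165,262),(50,78,52)),('side',S(297,272),(-36,78,52))]
a=np.vstack([atz('top',T(95,148),.06),atz('top',T(317,348),.06)]); print(a,np.linalg.norm(a[0]-a[1]))
d=a[0]-a[1]; yaw=np.arctan2(d[1],d[0])-np.arctan2(62,43)
p,r=fit(sd,[*a.mean(0)[:2],0,yaw]); print('stand',p,np.degrees(p[3]));print(r.tolist())
for wz in (.05,): print('free z',fit(sd,p,wz)[0])
# rack/shaker
print('lid tri',tri({'top':G(520,272),'side':S(222,447)}),tri({'top':(175.9,202.4),'side':(256,240.1)}))
print('glass org',tri({'top':(200.7,178.8),'side':(229.4,236.2)}),'shaker org',tri({'top':(203,201.9),'side':(257.6,238.6)}))
print('rack side bottom corners',atz('side',S(38,562),0),atz('side',S(270,564),0))
print('rack foot right edge top',atz('top',G(742,80),0),atz('top',G(742,338),0))
E
```

```text
[[ 0.5514 -0.3839  0.004 ]
 [ 0.5035 -0.4397  0.004 ]]
yaw0 139.36192485644128 0.0735592895789138
stencil [ 0.5272 -0.4127  0.0006  2.4402] 139.8136736738395
[[-0.1, 0.7], [-0.5, 0.3], [0.5, 0.3], [0.2, -0.2], [-0.9, -0.7], [0.7, -2.0], [-0.3, -0.8], [1.1, 0.7], [0.2, -0.3], [0.5, -0.1], [0.3, -0.2], [-0.8, 0.3], [-0.8, 2.6], [2.9, 0.3]]
free z [ 0.5271 -0.4123  0.0016  2.4401]
[[ 0.5376 -0.1586  0.06  ]
 [ 0.4375 -0.27    0.06  ]] 0.14976812485805563
stand [ 0.4901 -0.2153  0.001  -0.1331] -7.623265006552841
[[0.3, -1.2], [0.4, -0.7], [0.6, -0.4], [0.7, -0.3], [0.1, -0.3], [0.5, 0.3], [0.1, 1.3], [-0.4, 2.9]]
free z [ 0.49   -0.2144  0.0028 -0.133 ]
lid tri [0.4985 0.0555 0.0978] [0.5032 0.0581 0.0971]
glass org [0.5772 0.0009 0.0466] shaker org [ 0.5077 -0.0056  0.036 ]
rack side bottom corners [0.609  0.0627 0.    ] [0.4716 0.0556 0.    ]
rack foot right edge top [ 0.6117 -0.0395  0.    ] [ 0.4731 -0.0423  0.    ]
```

Emit:
step_arm:
  targets:
    - [1,1,-0.1,0,0]
    - [1,1,-0.1,0,0]
    - [1,1,-0.1,0,0]
    - [1,1,-0.1,0,0]
    - [1,1,-0.1,0,0]
    - [1,1,-0.1,0,0]
    - [1,1,-0.1,0,0]
    - [1,1,-0.1,0,0]
  squeeze: 40

```text
time_s: 1.9
tool_pos: [0.3574, -0.378, 0.2503]
tcp_rot: [0.984, 0.179, 0.0, 0.0]
contact_force: [0.3, -0.4, 0.2]
opening: 0.0855
grasp_force: 0.0
```

Emit:
step_arm:
  targets:
    - [1,1,-0.1,0,-1]
    - [0.6,0,0,0,-1]
    - [0.6,0,0,0,-1]
    - [0.6,0,0,0,-1]
    - [0.6,0,0,0,-1]
    - [0.6,0,0,0,-1]
    - [0.6,0,0,0,-1]
    - [0.6,0,0,0,-1]

```text
time_s: 2.7
tool_pos: [0.3791, -0.3673, 0.2503]
tcp_rot: [0.825, 0.566, 0.0, -0.0]
contact_force: [0.3, -0.6, -0.4]
opening: 0.0516
grasp_force: 0.0
```

Emit:
step_arm:
  targets:
    - [0.6,0,0,0,-1]
    - [0.6,0,0,0,-1]
    - [0.6,0,0,0,-1]
    - [0.6,0,0,0,-1]
    - [0.6,0,0,0,-1]
    - [0.6,0,0,0,-1]
    - [0.6,0,0,0,-0.9]
    - [0.6,0,0,0,-0.9]

```text
time_s: 3.5
tool_pos: [0.3791, -0.3673, 0.2503]
tcp_rot: [0.532, 0.847, 0.0, -0.0]
contact_force: [0.3, -0.8, -0.4]
opening: 0.0509
grasp_force: 0.0
```

```bash
cat > st.py <<'E'
import sys
from h import *
def st(tgt=None):
    from scipy.spatial.transform import Rotation as Ro
    s=monitor.get_state(); R=Ro.from_quat(s['tcp_rot']).as_matrix(); p=np.array(s['tool_pos'])
    print('t',round(s['time_s'],2),'tcp',p.round(4),'head',round(np.degrees(np.arctan2(R[1,0],R[0,0])),2),'z',R[:,2].round(3),'q',np.round(s['joints'],3),'F',np.round(s['contact_force'],1),'open',round(s['opening'],4),'g',round(s['grasp_force'],1))
    if tgt is not None: print('to go units',(R.T@(np.array(tgt[:3])-p)/.025).round(2))
if __name__=='__main__': st([float(x) for x in sys.argv[1:]] or None)
E
python3 st.py 0.527 -0.4125 0.1
```

```text
t 3.5 tcp [ 0.3791 -0.3673  0.2503] head 115.69 z [-0.  0. -1.] q [-0.77   0.296  0.079  1.354  0.     0.353] F [ 0.3 -0.8 -0.4] open 0.0509 g 0.0
to go units [-4.19  4.55  6.01]
```

Emit:
step_arm:
  targets:
    - [0.5,0,0,0,-1]
    - [0.5,0,0,0,-1]
    - [0.5,0,0,0,-1]
    - [0.5,0,0,0,-1]
    - [0.5,-1,0.4,1,0]
    - [0.5,-1,0.4,1,0]
    - [0.5,-1,0.4,1,0]
    - [0.5,-1,0.4,1,0]

```text
time_s: 4.3
tool_pos: [0.482, -0.4023, 0.1494]
tcp_rot: [0.346, 0.938, -0.0, 0.0]
contact_force: [-0.7, -0.6, 0.5]
opening: 0.0429
grasp_force: 0.0
```

Emit:
step_arm:
  targets:
    - [0.5,-1,0.4,1,0]
    - [0.5,-0.7,0.4,1,0]
    - [0.5,0,0,0,0]
    - [0.5,0,0,0,0]

```text
time_s: 4.7
tool_pos: [0.5258, -0.4138, 0.0993]
tcp_rot: [0.346, 0.938, 0.0, -0.001]
contact_force: [-0.1, -0.3, -0.1]
opening: 0.043
grasp_force: 0.0
```

```bash
python3 st.py 0.527 -0.4125 0.027; python3 - <<'E'
from fit import *
a=save('side','side1.png');b=save('top','top1.png')
b=b[165:245,290:390,::-1];a=a[60:190,200:330,::-1]
o=np.zeros((590,800,3),np.uint8)
a=cv2.resize(a,None,fx=3.3,fy=3.3,interpolation=2);b=cv2.resize(b,None,fx=3.6,fy=3.6,interpolation=2)
o[:a.shape[0],:a.shape[1]]=a;o[:b.shape[0],435:435+b.shape[1]]=b; cv2.imwrite('pics/c1.png',o)
E
```

```text
t 4.7 tcp [ 0.5258 -0.4138  0.0993] head 139.49 z [-0.002  0.002 -1.   ] q [-0.667  0.668  0.274  1.18  -0.     0.04 ] F [-0.1 -0.3 -0.1] open 0.043 g 0.0
to go units [-0.01  0.07  2.89]
```

View pics/c1.png

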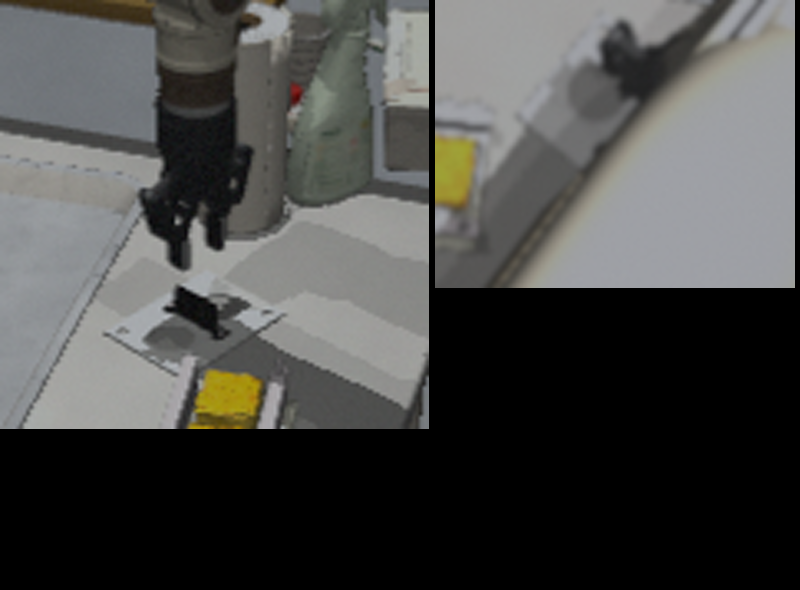

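Emit:
step_arm:
  targets:
    - [0.5,0,0.05,0.7,0]
    - [0.5,0,0,0.7,0]
    - [0.5,0,0,0.7,0]
    - [0.5,0,0,0.7,0]
    - [0.5,0,0,0,0]
    - [0,0,0,0,0]
    - [0,0,0,0,0]
    - [0,0,0,0,0]
  squeeze: 50

```text
time_s: 5.6
tool_pos: [0.5283, -0.4143, 0.0329]
tcp_rot: [0.346, 0.938, -0.001, 0.002]
contact_force: [0.2, 2.2, 5.3]
opening: 0.0091
grasp_force: 50.7
```

Emit:
step_arm:
  targets:
    - [0,0,0,0,0]
    - [0,0,0,0,0]
    - [0,0,0,0,0]
    - [0,0,0,0,0]

```text
time_s: 6.0
tool_pos: [0.5283, -0.4144, 0.0329]
tcp_rot: [0.346, 0.938, -0.001, 0.002]
contact_force: [-1.2, 1.2, 6.8]
opening: 0.0087
grasp_force: 50.9
```

```bash
python3 st.py 0.490 -0.215 0.15
```

```text
t 6.0 tcp [ 0.5283 -0.4144  0.0329] head 139.47 z [ 0.003 -0.003 -1.   ] q [-0.665  0.727  0.198  1.038 -0.     0.042] F [-1.2  1.2  6.8] open 0.0087 g 50.9
to go units [ 6.33  5.07 -4.71]
```

Emit:
step_arm:
  targets:
    - [0,0,0,-0.5,0]
    - [0,0,0,-1,0]
    - [0,0,0,-1,0]
    - [0,0,0,-1,0]
    - [0,0,0,-1,0]
    - [0,0.8,0.65,-0.3,0]
    - [0,0.8,0.65,0,0]
    - [0,0.8,0.65,0,0]

```text
time_s: 6.8
tool_pos: [0.5128, -0.3366, 0.151]
tcp_rot: [0.347, 0.938, 0.0, 0.0]
contact_force: [0.5, -0.1, -3.6]
opening: 0.0091
grasp_force: 49.6
```

Emit:
step_arm:
  targets:
    - [0,0.8,0.65,0,0]
    - [0,0.8,0.65,0,0]
    - [0,0.8,0.6,0,0]
    - [0,0.8,0.6,0,0]
    - [0,0.7,0.6,0,-0.5]
    - [0,0,0,0,-1]
    - [0,0,0,0,-1]
    - [0,0,0,0,-1]

```text
time_s: 7.6
tool_pos: [0.4892, -0.2145, 0.1507]
tcp_rot: [0.167, 0.986, 0.0, -0.0]
contact_force: [0.4, 0.1, -2.3]
opening: 0.009
grasp_force: 49.6
```

Emit:
step_arm:
  targets:
    - [0,0,0,0,-1]
    - [0,0,0,0,-1]
    - [0,0,0,0,0]
    - [0,0,0,0,0]

```text
time_s: 8.0
tool_pos: [0.4893, -0.215, 0.1504]
tcp_rot: [0.067, 0.998, 0.0, -0.0]
contact_force: [0.2, 0.4, -3.2]
opening: 0.0088
grasp_force: 49.6
```

```bash
python3 st.py 0.490 -0.215 0.15; python3 - <<'E'
from fit import *
a=save('side','side2.png');b=save('top','top2.png')
b=b[165:245,235:325,::-1];a=a[95:215,215:325,::-1]
o=np.zeros((590,800,3),np.uint8)
a=cv2.resize(a,None,fx=4,fy=4,interpolation=2);b=cv2.resize(b,None,fx=3.9,fy=3.9,interpolation=2)
o[:a.shape[0],:a.shape[1]]=a;o[:b.shape[0],445:445+b.shape[1]]=b; cv2.imwrite('pics/c2.png',o)
for n in('side','top'):
  for q in('stencil','opening_a','stand_seat'): print(n,q,[(np.round(r['at'],1).tolist(),round(r['p'],2)) for r in cams.spot_point(n,q)][:3])
E
```

```text
t 8.0 tcp [ 0.4893 -0.215   0.1504] head 172.35 z [-0.  0. -1.] q [-0.414  0.372 -0.081  1.118 -0.    -0.28 ] F [ 0.2  0.4 -3.2] open 0.0088 g 49.6
to go units [-0.03  0.    0.02]
side stencil [([268.6, 168.6], 0.67)]
side opening_a [([269.3, 158.9], 0.91)]
side stand_seat [([266.9, 183.5], 0.92)]
top stencil []
top opening_a []
top stand_seat []
```

View pics/c2.png

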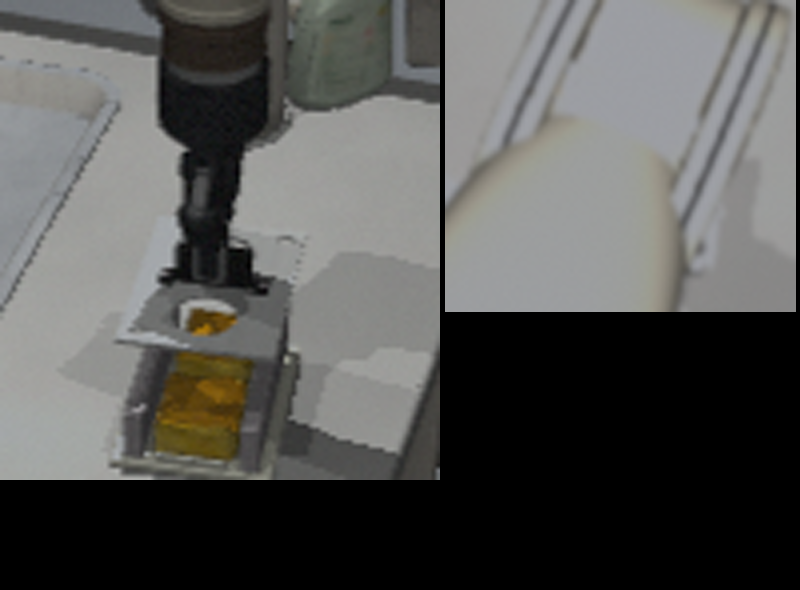

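```bash
python3 - <<'E'
from fit import *
np.set_printoptions(precision=4,suppress=True)
S2=lambda u,v:((u+.5)/4-.5+215,(v+.5)/4-.5+95)
# stencil frame half turned: use frame q = world-aligned (x'=-x): symmetric, corners same
obs=[('side',S2(211,318),(0,36,4)),('side',S2(118,341),(56,75,2)),('side',S2(284,354),(-56,75,2)),('side',S2(305,238),(-56,-75,4)),('side',S2(290,240),(-43,-62,4)),('side',S2(165,222),(56,-75,4))]
p,r=fit(obs,[.489,-.215,.1175,np.radians(-7.65)],.001); print(p,np.degrees(p[3]),r.tolist())
im=cv2.imread('pics/side2.png')
print('pred corners',proj('side',pose([.489,-.215,.1175,np.radians(-7.65)],[(56,75,2),(-56,75,2),(-56,-75,4),(0,36,4)])).round(1).tolist(), [np.round(o[1],1).tolist() for o in obs])
# overlay of fits for check: stencil fit, stand fit
def poly(P,pp,c,im):
    q=proj('side',pose(pp,P)); q=((q-[215,95]+.5)*6-.5).round().astype(int); cv2.polylines(im,[q],True,c,1)
z=cv2.resize(im[95:194,215:325],None,fx=6,fy=6,interpolation=2)
th=np.linspace(0,6.28,40)
circ=lambda cx,cy,rr,zz:[(cx+rr*np.cos(t),cy+rr*np.sin(t),zz) for t in th]
tc=[.489,-.215,.1175,np.radians(-7.65)]
for pp,c in((tc,(0,0,255)),(p,(0,255,0))):
    poly([(56,75,4),(-56,75,4),(-56,-75,4),(56,-75,4)],pp,c,z); poly(circ(0,36,23,4),pp,c,z); poly(circ(-43,-62,5.5,4),pp,c,z)
cv2.imwrite('pics/ov2.png',z)
# stand overlay on initial picture
im=cv2.imread('pics/side0.png'); z2=cv2.resize(im[160:222,240:295],None,fx=6,fy=6,interpolation=2)
def poly2(P,pp,c,z,n,off,f):
    q=proj(n,pose(pp,P)); q=((q-off+.5)*f-.5).round().astype(int); cv2.polylines(z,[q],True,c,1)
sp=[.4901,-.2153,0,-.1331]
im=cv2.imread('pics/top0.png'); z3=cv2.resize(im[180:240,240:312],None,fx=6,fy=6,interpolation=2)
for n,z_,off in(('side',z2,(240,160)),('top',z3,(240,180))):
  for s in(1,-1):
    poly2([(s*50,78,52),(s*36,78,52),(s*36,-78,52),(s*50,-78,52)],sp,(0,0,255),z_,n,off,6)
    poly2(circ(s*43,s*62,4,62),sp,(0,255,0),z_,n,off,6);poly2(circ(s*43,s*62,4,52),sp,(255,0,0),z_,n,off,6)
  poly2([(60,78,10),(-60,78,10),(-60,-78,10),(60,-78,10)],sp,(255,0,255),z_,n,off,6)
o=np.zeros((600,800,3),np.uint8); o[:372,:330]=z2; o[:360,340:340+432]=z3; cv2.imwrite('pics/ov3.png',o)
E
```

```text
[ 0.4846 -0.2124  0.1174 -0.1165] -6.672655125837753 [[-0.2, -0.5], [0.8, 0.8], [-0.6, 2.0], [1.1, -1.3], [-0.1, 0.3], [-0.8, -1.1]]
pred corners [[243.1, 179.7], [282.9, 184.6], [290.9, 152.4], [265.5, 173.0]] [[267.4, 174.1], [244.1, 179.9], [285.6, 183.1], [290.9, 154.1], [287.1, 154.6], [255.9, 150.1]]
```

View pics/ov2.png

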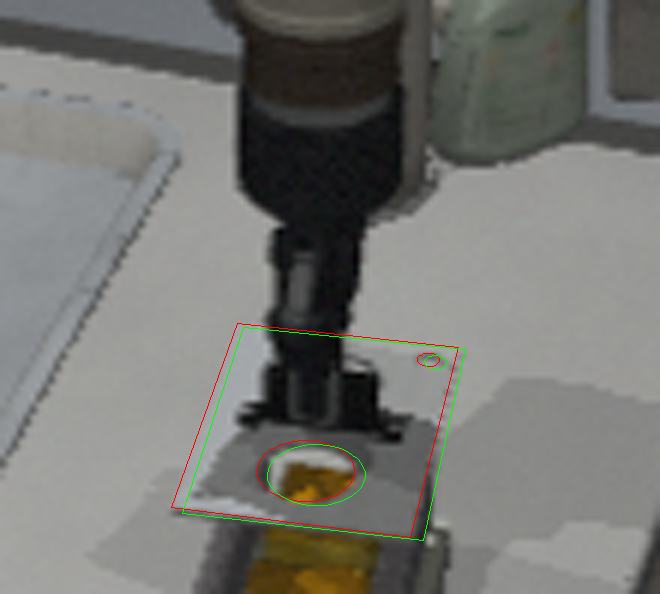

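View pics/ov3.png

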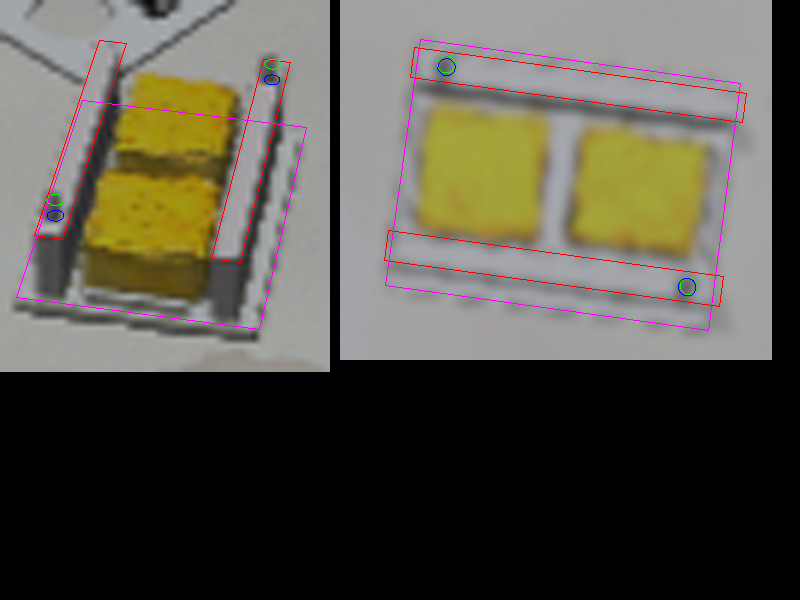

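Emit:
step_arm:
  targets:
    - [0,-0.14,0,0.5,0]
    - [0,0,0,0.5,0]
    - [0,0,0,0.5,0]
    - [0,0,0,0.1,0]
    - [0,0,0,0,0]
    - [0,0,0,0,0]

```text
time_s: 9.0
tool_pos: [0.4931, -0.2156, 0.1103]
tcp_rot: [0.066, 0.998, -0.0, 0.0]
contact_force: [-0.5, -0.2, -2.0]
opening: 0.0089
grasp_force: 49.5
```

```bash
python3 st.py; cat > edge.py <<'E'
from fit import *
from itertools import product
def edgefit(im,n,segs,p0,rng=6,step=.5,yaws=(0,)):
    g=cv2.GaussianBlur(cv2.cvtColor(im,cv2.COLOR_RGB2GRAY).astype(np.float32),(0,0),.8)
    gx,gy=cv2.Sobel(g,cv2.CV_32F,1,0)/8,cv2.Sobel(g,cv2.CV_32F,0,1)/8
    D=np.arange(-rng,rng+.1,step); best=[]
    for dy in yaws:
      for a,b in product(D,D):
        p=[p0[0]+a/1e3,p0[1]+b/1e3,p0[2],p0[3]+np.radians(dy)]; s=0
        for P in segs:
            q=proj(n,pose(p,P)); t=np.gradient(q,axis=0); t/=np.linalg.norm(t,axis=1)[:,None]
            m=[q[:,0].astype(np.float32)[None],q[:,1].astype(np.float32)[None]]
            v=cv2.remap(gx,*m,cv2.INTER_LINEAR)[0]*-t[:,1]+cv2.remap(gy,*m,cv2.INTER_LINEAR)[0]*t[:,0]
            s+=np.mean(np.abs(v))
        best.append((s,a,b,dy))
    best.sort(reverse=True); return best[:4]
L=lambda a,b,k=40:[tuple(np.array(a)+(np.array(b)-a)*t) for t in np.linspace(0.03,.97,k)]
C=lambda cx,cy,r,z,t0=0,t1=2*np.pi:[(cx+r*np.cos(t),cy+r*np.sin(t),z) for t in np.linspace(t0,t1,40)]
E
python3 - <<'E'
from edge import *
from scipy.spatial.transform import Rotation as Ro
s=monitor.get_state(); t=s['tool_pos']; print(np.round(t,4))
im=save('side','side3.png')
segs=[L((56,75,4),(56,-30,4)),L((56,75,0),(-56,75,0)),L((-56,75,4),(-56,-75,4)),C(0,36,23,4)]
ya=(-1.5,-1,-.5,0,.5,1,1.5)
print('now',edgefit(im,'side',segs,[t[0],t[1],t[2]-.033,np.radians(-7.65)],yaws=ya))
im2=cv2.imread('pics/side2.png')[...,::-1]
print('prev',edgefit(im2,'side',segs,[.4893,-.215,.1174,np.radians(-7.65)],yaws=ya))
im0=cv2.imread('pics/side0.png')[...,::-1]
R=[L((50,78,52),(50,-70,52)),L((36,78,52),(36,-70,52)),L((-36,78,52),(-36,-70,52)),L((-50,78,52),(-50,-70,52)),L((50,78,52),(36,78,52)),L((-50,78,52),(-36,78,52)),L((60,78,0),(-60,78,0)),L((-60,78,0),(-60,-78,0))]
print('stand side',edgefit(im0,'side',R,[.4901,-.2153,0,np.radians(-7.62)],yaws=ya))
t0=cv2.imread('pics/top0.png')[...,::-1]
RT=[L((36,78,52),(36,-78,52)),L((-36,78,52),(-36,-78,52)),L((50,78,52),(50,-78,52)),L((-50,78,52),(-50,-78,52))]
print('stand top',edgefit(t0,'top',RT,[.4901,-.2153,0,np.radians(-7.62)],yaws=ya))
SS=[L((56,75,0),(56,-75,0)),L((-56,75,4),(-56,-75,4)),L((56,-75,4),(-56,-75,4)),L((56,75,4),(-56,75,4)),C(0,36,23,4),C(0,-36,23,4)]
for n,i in(('side',im0),('top',t0)): print('stencil0',n,edgefit(i,n,SS,[.5272,-.4127,0,2.4402],yaws=ya)[:2])
E
```

```text
t 9.0 tcp [ 0.4931 -0.2156  0.1103] head 172.47 z [ 0. -0. -1.] q [-0.412  0.416 -0.129  1.027 -0.    -0.281] F [-0.5 -0.2 -2. ] open 0.0089 g 49.5
[ 0.4931 -0.2156  0.1103]Traceback (most recent call last):
  File "<stdin>", line 7, in <module>
  File "edge.py", line 11, in edgefit
    q=proj(n,pose(p,P)); t=np.gradient(q,axis=0); t/=np.linalg.norm(t,axis=1)[:,None]
  File "h.py", line 12, in proj
    K,D,R,t=cal(n); return cv2.projectPoints(np.atleast_2d(np.array(P,float)),cv2.Rodrigues(R)[0],t,K,D)[0].reshape(-1,2)
            ~~~^^^
  File "h.py", line 4, in cal
    c=cams.calibration(n); R=cv2.Rodrigues(np.array(c['rvec'],float))[0]
ValueError: time passes only in moves, steps and waits
```

```bash
python3 - <<'E'
s=open('h.py').read()
s=s.replace("def cal(n):","import functools\n@functools.lru_cache(None)\ndef cal(n):"); open('h.py','w').write(s)
E
cat > m.py <<'E'
from edge import *
im=cv2.imread('pics/side3.png')[...,::-1]
segs=[L((56,75,4),(56,-30,4)),L((56,75,0),(-56,75,0)),L((-56,75,4),(-56,-75,4)),C(0,36,23,4)]
ya=(-1.5,-1,-.5,0,.5,1,1.5)
f=lambda l:[(round(float(a),1),b,c,d) for a,b,c,d in l[:3]]
print('now',f(edgefit(im,'side',segs,[.4931,-.2156,.0773,np.radians(-7.53)],yaws=ya)))
im2=cv2.imread('pics/side2.png')[...,::-1]
print('prev',f(edgefit(im2,'side',segs,[.4893,-.215,.1174,np.radians(-7.65)],yaws=ya)))
im0=cv2.imread('pics/side0.png')[...,::-1]
R=[L((50,78,52),(50,-70,52)),L((36,78,52),(36,-70,52)),L((-36,78,52),(-36,-70,52)),L((-50,78,52),(-50,-70,52)),L((50,78,52),(36,78,52)),L((-50,78,52),(-36,78,52)),L((60,78,0),(-60,78,0)),L((-60,78,0),(-60,-78,0))]
print('stand side',f(edgefit(im0,'side',R,[.4901,-.2153,0,np.radians(-7.62)],yaws=ya)))
t0=cv2.imread('pics/top0.png')[...,::-1]
RT=[L((36,78,52),(36,-78,52)),L((-36,78,52),(-36,-78,52)),L((50,78,52),(50,-78,52)),L((-50,78,52),(-50,-78,52))]
print('stand top',f(edgefit(t0,'top',RT,[.4901,-.2153,0,np.radians(-7.62)],yaws=ya)))
SS=[L((56,75,0),(56,-75,0)),L((-56,75,4),(-56,-75,4)),L((56,-75,4),(-56,-75,4)),L((56,75,4),(-56,75,4)),C(0,36,23,4),C(0,-36,23,4)]
for n,i in(('side',im0),('top',t0)): print('stencil0',n,f(edgefit(i,n,SS,[.5272,-.4127,0,2.4402],yaws=ya)))
E
python3 m.py
```

```text
now [(39.8, np.float64(-1.0), np.float64(-2.5), -0.5), (39.7, np.float64(-0.5), np.float64(-3.0), 0), (39.7, np.float64(-1.0), np.float64(-3.0), -0.5)]
prev [(41.9, np.float64(-6.0), np.float64(-3.0), 1.5), (41.9, np.float64(-5.5), np.float64(-3.0), 1.5), (41.9, np.float64(-6.0), np.float64(-2.5), 1.5)]
stand side [(150.4, np.float64(2.0), np.float64(-0.5), 1), (150.1, np.float64(2.0), np.float64(-1.0), 1.5), (150.1, np.float64(2.0), np.float64(-0.5), 1.5)]
stand top [(37.5, np.float64(1.0), np.float64(0.0), 1), (37.5, np.float64(1.0), np.float64(-2.0), 1), (37.5, np.float64(1.0), np.float64(-0.5), 1)]
stencil0 side [(45.9, np.float64(2.5), np.float64(-6.0), 0), (45.9, np.float64(3.0), np.float64(-6.0), 0), (45.9, np.float64(2.5), np.float64(-6.0), 0.5)]
stencil0 top [(15.8, np.float64(6.0), np.float64(3.0), 0.5), (15.7, np.float64(6.0), np.float64(3.0), 0), (15.7, np.float64(6.0), np.float64(3.5), 0.5)]
```

```bash
python3 - <<'E'
from edge import *
im=cv2.imread('pics/side3.png'); off=np.array([236,150]); f=12
z=cv2.resize(im[150:200,236:300],None,fx=f,fy=f,interpolation=2)
p=[.4911,-.2156,.0773,np.radians(-7.53)]
for P in [(56,75,4),(-56,75,4),(56,75,0),(-56,75,0),(-56,-75,4),(56,-75,4)]:
    q=tuple(((proj('side',pose(p,[P]))[0]-off+.5)*f-.5).round().astype(int).tolist()); cv2.circle(z,q,3,(0,0,255),1); print(P,q)
q=((proj('side',pose(p,C(0,36,23,4)))-off+.5)*f-.5).round().astype(int)
for k in q[::3]: cv2.circle(z,tuple(k.tolist()),1,(0,0,255),-1)
for s in(1,-1):
    q=((proj('side',pose(p,C(s*43,s*62,5.5,4)))-off+.5)*f-.5).round().astype(int)
    for k in q[::5]: cv2.circle(z,tuple(k.tolist()),1,(0,0,255),-1)
sp=[.4910,-.2155,0,np.radians(-7)]
for s in(1,-1):
    q=((proj('side',pose(sp,[(s*43,s*62,69),(s*43,s*62,52)]))-off+.5)*f-.5).round().astype(int); cv2.line(z,tuple(q[0].tolist()),tuple(q[1].tolist()),(255,0,0),1)
cv2.imwrite('pics/ov4.png',z)
E
```

```text
(56, 75, 4) (87, 485)
(-56, 75, 4) (555, 544)
(56, 75, 0) (88, 498)
(-56, 75, 0) (555, 557)
(-56, -75, 4) (650, 162)
(56, -75, 4) (216, 113)
```

View pics/ov4.png

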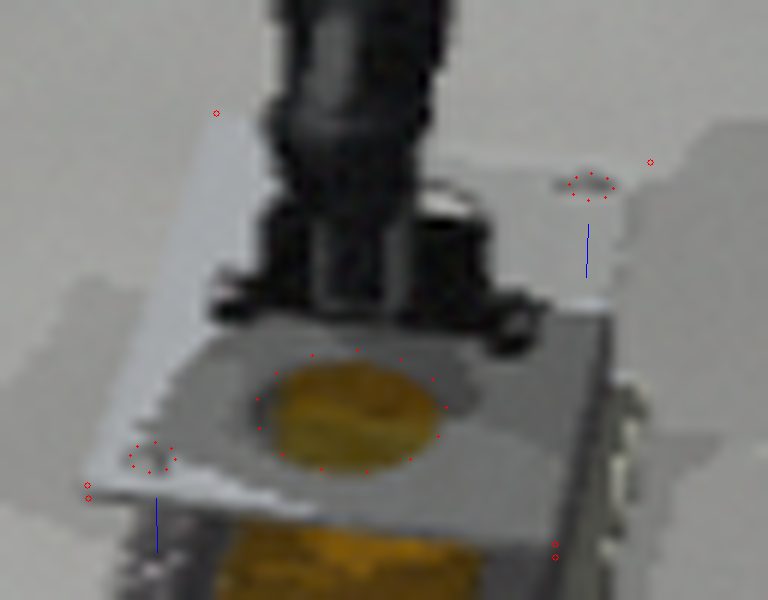

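Emit:
step_arm:
  targets:
    - [0,0,0,0.2,0]
    - [0,0,0,0.2,0]
    - [0,0,0,0.2,0]
    - [0,0,0,0,0]

```text
time_s: 9.45
tool_pos: [0.4922, -0.2152, 0.0943]
tcp_rot: [0.066, 0.998, 0.0, -0.001]
contact_force: [0.2, -0.7, -2.9]
opening: 0.009
grasp_force: 49.5
```

Emit:
step_arm:
  targets:
    - [0,0,0,0.1,0]
    - [0,0,0,0.1,0]
    - [0,0,0,0,0]

```text
time_s: 9.75
tool_pos: [0.4928, -0.2154, 0.0899]
tcp_rot: [0.066, 0.998, 0.0, -0.0]
contact_force: [-0.2, 0.9, -2.9]
opening: 0.0088
grasp_force: 49.5
```

```bash
python3 st.py .491 -.2155 .085
```

```text
t 9.75 tcp [ 0.4928 -0.2154  0.0899] head 172.47 z [-0.001  0.    -1.   ] q [-0.412  0.437 -0.155  0.979  0.    -0.281] F [-0.2  0.9 -2.9] open 0.0088 g 49.5
to go units [ 0.07 -0.01  0.2 ]
```

Emit:
step_arm:
  targets:
    - [0,0,0,0.1,0]
    - [0,0,0,0.1,0]
    - [0,0,0,0.05,0]
    - [0,0,0,0,0]

```text
time_s: 10.15
tool_pos: [0.4931, -0.2156, 0.0848]
tcp_rot: [0.066, 0.998, -0.0, 0.0]
contact_force: [-3.1, 0.8, 3.5]
opening: 0.0093
grasp_force: 50.4
```

```bash
python3 st.py .491 -.2155 .085
```

```text
t 10.15 tcp [ 0.4931 -0.2156  0.0848] head 172.47 z [ 0.001 -0.    -1.   ] q [-0.412  0.443 -0.162  0.966 -0.    -0.281] F [-3.1  0.8  3.5] open 0.0093 g 50.4
to go units [ 0.08 -0.01 -0.01]
```

Emit:
step_arm:
  targets:
    - [0.3,0,0,0,0]
    - [0.3,0,0,0,0]
    - [0.3,0,0,0,0]
    - [0.35,0,0,0,0]
    - [0.35,0,0,-0.3,0]
    - [0.35,0,0,-0.6,0]
    - [0.35,0,0,-1,0]
    - [0.35,0,0,-1,0]

```text
time_s: 10.95
tool_pos: [0.4927, -0.2154, 0.1575]
tcp_rot: [0.066, 0.998, 0.0, -0.0]
contact_force: [0.5, 1.4, -0.3]
opening: 0.0294
grasp_force: 0.0
```

Emit:
step_arm:
  targets:
    - [0.7,0,0,-1,0]
    - [0.7,0,0,-1,0]
    - [0.7,0,0,-1,0]
    - [0.7,0,0,-0.7,0]

```text
time_s: 11.35
tool_pos: [0.4935, -0.2157, 0.2517]
tcp_rot: [0.066, 0.998, -0.0, 0.001]
contact_force: [-0.0, -0.6, 0.6]
opening: 0.0597
grasp_force: 0.0
```

```bash
python3 st.py .5 .05 .2; python3 - <<'E'
from fit import *
im=save('side','side5.png'); 
for n in('side','top'):
  if n=='top': im=save('top','top5.png')
  for q in('stencil','opening_a'): print(n,q,[(np.round(r['at'],1).tolist(),round(r['p'],2)) for r in cams.spot_point(n,q)][:3])
P=pose([.491,-.2155,.052,np.radians(-7)],[(0,0,0),(0,36,4),(0,-36,4)])
print(proj('side',P).round(1).tolist(),proj('top',P).round(1).tolist())
# shaker: rack geometry masks
for n in('side','top'):
  for q in('shaker','glass_shaker'):
    for r in cams.masks_of(n,q)[:1]:
      print(n,q,round(r['p'],2),np.round(r['rect'],1).tolist(),r['region'].sum(), np.argwhere(r['region']).mean(0)[::-1].round(1).tolist())
E
```

```text
t 11.35 tcp [ 0.4935 -0.2157  0.2517] head 172.47 z [ 0.003 -0.001 -1.   ] q [-0.412  0.315  0.109  1.362  0.    -0.281] F [-0.  -0.6  0.6] open 0.0597 g 0.0
to go units [ 1.14 10.57  2.06]
side stencil [([269.0, 185.5], 0.94)]
side opening_a [([264.5, 189.3], 0.91), ([267.9, 173.9], 0.6)]
top stencil [([176.0, 202.7], 0.45)]
top opening_a []
[[267.0, 183.7], [264.9, 190.5], [269.1, 175.3]] [[277.3, 208.6], [264.4, 206.8], [290.2, 210.1]]
side shaker 0.69 [257.2, 240.8, 24.3, 19.2] 333 [258.0, 239.4]
side glass_shaker 0.73 [256.1, 239.4, 16.3, 18.3] 277 [257.6, 239.5]
top shaker 0.84 [189.6, 204.4, 33.8, 21.0] 498 [187.8, 204.9]
top glass_shaker 0.91 [187.9, 178.2, 32.0, 16.7] 339 [189.3, 177.5]
```

Emit:
step_arm:
  targets:
    - [0.7,0,0,0,1]
    - [0.7,0,0,0,1]
    - [0.7,0,0,0,1]
    - [0.7,0,0,0,1]
    - [0.7,0,0,0,1]
    - [0.7,0,0,0,1]
    - [0.7,0,0,0,1]
    - [0.7,0,0,0,1]
  squeeze: 40

```text
time_s: 12.65
tool_pos: [0.4928, -0.2154, 0.2484]
tcp_rot: [0.468, 0.884, -0.0, -0.001]
contact_force: [-0.1, 0.2, 1.8]
opening: 0.0597
grasp_force: 0.0
```

Emit:
step_arm:
  targets:
    - [0.7,0,0,0,1]
    - [0.7,0,0,0,1]
    - [0.7,0,0,0,1]
    - [0.7,0,0,0,1]
    - [0.7,0,0,0,1]
    - [0.7,0,0,0,0.5]
    - [0.7,1,0,0,0]
    - [0.7,1,0,0,0]

```text
time_s: 13.45
tool_pos: [0.4914, -0.1654, 0.2483]
tcp_rot: [0.699, 0.715, -0.0, -0.001]
contact_force: [-0.8, 0.2, 0.5]
opening: 0.0595
grasp_force: 0.0
```

Emit:
step_arm:
  targets:
    - [0.7,1,0,0,0]
    - [0.7,1,0,0,0]
    - [0.7,1,0.1,0,0]
    - [0.7,1,0.1,0,0]
    - [0.7,1,0.1,0,0]
    - [0.7,1,0.1,0,0]
    - [0.7,1,0.1,1,0]
    - [0.7,1,0.1,1,0]

```text
time_s: 14.25
tool_pos: [0.5021, 0.0358, 0.1989]
tcp_rot: [0.698, 0.716, 0.001, 0.001]
contact_force: [0.7, -0.3, -0.8]
opening: 0.0596
grasp_force: 0.0
```

Emit:
step_arm:
  targets:
    - [0.7,0,0,0,0]

```text
time_s: 14.35
tool_pos: [0.4991, 0.037, 0.1953]
tcp_rot: [0.697, 0.718, -0.003, -0.003]
contact_force: [-0.7, -1.5, 0.5]
opening: 0.0598
grasp_force: 0.0
```

```bash
python3 st.py .5005 .037 .079; python3 - <<'E'
from fit import *
a=save('side','side6.png')[180:290,180:330]; b=save('top','top6.png')[150:240,155:245]
a=cv2.resize(a,None,fx=3,fy=3,interpolation=2);b=cv2.resize(b,None,fx=3.8,fy=3.8,interpolation=2)
o=np.zeros((345,800,3),np.uint8);o[:a.shape[0],:a.shape[1]]=a;o[:b.shape[0],455:455+b.shape[1]]=b;cv2.imwrite('pics/c6.png',o[...,::-1])
E
```

```text
t 14.35 tcp [0.4991 0.037  0.1953] head 91.7 z [-0.007  0.    -1.   ] q [ 7.400e-02  2.780e-01 -9.100e-02  1.209e+00  1.000e-03  1.615e+00] F [-0.7 -1.5  0.5] open 0.0598 g 0.0
to go units [-0.    0.09  4.65]
```

Emit:
step_arm:
  targets:
    - [0.8,0,0.05,1,0]
    - [0.8,0,0,1,0]
    - [0.8,0,0,0.5,0]
    - [0.8,0,0,0.5,0]
    - [0.8,0,0,0.5,0]
    - [0.8,0,0,0.5,0]

```text
time_s: 15.05
tool_pos: [0.504, 0.0335, 0.0999]
tcp_rot: [0.699, 0.715, 0.001, 0.001]
contact_force: [0.4, -0.1, 0.3]
opening: 0.0682
grasp_force: 0.0
```

Emit:
step_arm:
  targets:
    - [0.8,0,0,0.4,0]
    - [0.8,0,0,0.2,0]
    - [0.8,0,0,0,0]

```text
time_s: 15.35
tool_pos: [0.5027, 0.0343, 0.0838]
tcp_rot: [0.698, 0.716, -0.0, -0.0]
contact_force: [0.3, 0.4, 0.9]
opening: 0.0683
grasp_force: 0.0
```

Emit:
step_arm:
  targets:
    - [0.2,0,0,0,0]
    - [0.2,0,0,0,0]
    - [0.2,0,0,0,0]
    - [0.2,0,0,0,0]
    - [0.2,0,0,0,0]
    - [0.2,0,0,0,0]

```text
time_s: 15.95
tool_pos: [0.5032, 0.0348, 0.0849]
tcp_rot: [0.698, 0.716, 0.0, 0.001]
contact_force: [-2.6, -1.3, 6.6]
opening: 0.0449
grasp_force: 40.0
```

```bash
python3 st.py .5005 .037 .079
```

```text
t 15.95 tcp [0.5032 0.0348 0.0849] head 91.47 z [ 0.001 -0.    -1.   ] q [ 0.069  0.385 -0.255  0.93  -0.     1.614] F [-2.6 -1.3  6.6] open 0.0449 g 40.0
to go units [ 0.09 -0.11  0.23]
```

Emit:
step_arm:
  targets:
    - [0.2,0.3,0,-0.3,0]
    - [0.2,0.5,0,-0.5,0]
    - [0.2,0.5,0,-0.5,0]
    - [0.2,0.5,0,-0.5,0]
    - [0.2,0.5,0,-0.5,0]
    - [0.2,0.5,0,-0.5,0]
    - [0.2,0.2,0,-0.2,0]
    - [0.2,0,0,0,0]

```text
time_s: 16.75
tool_pos: [0.5013, 0.1108, 0.1597]
tcp_rot: [0.697, 0.717, 0.001, 0.0]
contact_force: [0.7, -0.2, -1.6]
opening: 0.0453
grasp_force: 40.5
```

Emit:
step_arm:
  targets:
    - [0.2,0,0,0,0]
    - [0.2,0,0,0,0]

```text
time_s: 16.95
tool_pos: [0.5003, 0.1093, 0.1582]
tcp_rot: [0.698, 0.716, -0.001, -0.0]
contact_force: [-0.1, 1.3, -1.6]
opening: 0.0449
grasp_force: 40.5
```

```bash
python3 st.py; python3 - <<'E'
from fit import *
a=save('side','side7.png'); b=save('top','top7.png')
for n in('side','top'):
  for q in('shaker','shaker_lid','glass_shaker'): print(n,q,[(np.round(r['at'],1).tolist(),round(r['p'],2)) for r in cams.spot_point(n,q)][:3])
E
```

```text
t 16.95 tcp [0.5003 0.1093 0.1582] head 91.44 z [-0.002 -0.    -1.   ] q [ 0.215  0.325 -0.128  1.12  -0.     1.761] F [-0.1  1.3 -1.6] open 0.0449 g 40.5
side shaker [([255.4, 242.0], 0.9)]
side shaker_lid [([256.8, 240.0], 0.67)]
side glass_shaker [([229.2, 236.9], 0.81)]
top shaker [([170.4, 202.1], 0.97)]
top shaker_lid [([140.4, 199.7], 0.87), ([201.3, 178.1], 0.49), ([292.0, 214.2], 0.27)]
top glass_shaker [([201.4, 178.4], 0.66)]
```

Emit:
step_arm:
  targets:
    - [0.2,-0.5,0,0.5,0]
    - [0.2,-0.5,0,0.5,0]
    - [0.2,-0.5,0,0.5,0]
    - [0.2,-0.4,0,0.35,0]
    - [0.2,0,0,0,0]
  squeeze: 20

```text
time_s: 17.85
tool_pos: [0.5011, 0.0612, 0.1116]
tcp_rot: [0.699, 0.716, -0.001, -0.001]
contact_force: [-0.1, -0.1, -1.2]
opening: 0.045
grasp_force: 40.5
```

Emit:
step_arm:
  targets:
    - [0.2,0.17,0,0.21,0]
    - [0.2,0.17,0,0.21,0]
    - [0.2,0.17,0,0.21,0]
    - [0.2,0,0,0,0]

```text
time_s: 18.25
tool_pos: [0.5035, 0.0763, 0.0985]
tcp_rot: [0.697, 0.717, 0.002, 0.001]
contact_force: [-0.3, -0.7, 4.8]
opening: 0.045
grasp_force: 33.6
```

```bash
python3 st.py .503 .0745 .0962; python3 - <<'E'
from fit import *
b=save('top','top8.png');a=save('side','side8.png')
for n in('side','top'):
  for q in('shaker','shaker_lid'): print(n,q,[(np.round(r['at'],1).tolist(),round(r['p'],2)) for r in cams.spot_point(n,q)][:3])
E
```

```text
t 18.25 tcp [0.5035 0.0763 0.0985] head 91.56 z [ 0.004  0.    -1.   ] q [ 0.151  0.375 -0.228  0.964 -0.     1.694] F [-0.3 -0.7  4.8] open 0.045 g 33.6
to go units [-0.07 -0.02  0.09]
side shaker [([252.2, 237.5], 0.6)]
side shaker_lid [([254.1, 251.8], 0.72)]
top shaker [([193.8, 201.7], 0.63)]
top shaker_lid []
```

Emit:
step_arm:
  targets:
    - [0.2,0.13,0,0.25,0]
    - [0.2,0.13,0,0.25,0]
    - [0.2,0.13,0,0.25,0]
    - [0.2,0,0,0,0]

```text
time_s: 18.95
tool_pos: [0.5032, 0.0867, 0.0792]
tcp_rot: [0.697, 0.717, 0.002, 0.0]
contact_force: [0.9, 2.5, 5.4]
opening: 0.0448
grasp_force: 32.0
```

```bash
python3 st.py .503 .0865 .081; python3 - <<'E'
from fit import *
a=save('side','side9.png');b=save('top','top9.png')
for n in('side','top'):
  for q in('shaker','shaker_lid'): print(n,q,[(np.round(r['at'],1).tolist(),round(r['p'],2)) for r in cams.spot_point(n,q)][:3])
E
```

```text
t 18.95 tcp [0.5032 0.0867 0.0792] head 91.57 z [ 0.004  0.003 -1.   ] q [ 0.169  0.4   -0.248  0.919  0.002  1.713] F [0.9 2.5 5.4] open 0.0448 g 32.0
to go units [-0.01 -0.01 -0.07]
side shaker [([253.7, 235.6], 0.95)]
side shaker_lid [([255.2, 265.4], 0.56)]
top shaker [([187.1, 201.7], 0.73)]
top shaker_lid []
```

Emit:
step_arm:
  targets:
    - [0.2,0.07,0,0.23,0]
    - [0.2,0.07,0,0.23,0]
    - [0.2,0,0,0.2,0]
    - [0.2,0,0,0.2,0]
    - [0.2,0,0,0,0]

```text
time_s: 19.75
tool_pos: [0.5027, 0.0903, 0.0572]
tcp_rot: [0.697, 0.717, 0.002, -0.001]
contact_force: [2.0, 6.5, 4.1]
opening: 0.045
grasp_force: 31.9
```

```bash
python3 st.py .503 .088 .055; python3 - <<'E'
from fit import *
a=save('side','side10.png');b=save('top','top10.png')
for n in('side','top'):
  for q in('shaker','shaker_lid'): print(n,q,[(np.round(r['at'],1).tolist(),round(r['p'],2)) for r in cams.spot_point(n,q)][:3])
for th in(-45,-22,0,20,30,40):
  c,s=np.cos(np.radians(th)),np.sin(np.radians(th)); V=np.array([.502,.088,.052])
  print(th,proj('side',[V+np.array([0,c,-s])*.032,V-np.array([0,c,-s])*.063]).round(0).tolist())
E
```

```text
t 19.75 tcp [0.5027 0.0903 0.0572] head 91.56 z [ 0.003  0.004 -1.   ] q [ 0.176  0.429 -0.272  0.867  0.004  1.719] F [2.  6.5 4.1] open 0.045 g 31.9
to go units [-0.09  0.01  0.09]
side shaker [([255.9, 239.0], 0.93)]
side shaker_lid [([253.7, 273.8], 0.96)]
top shaker [([186.0, 203.7], 0.74)]
top shaker_lid [([160.6, 202.4], 0.5)]
-45 [[256.0, 262.0], [258.0, 260.0]]
-22 [[255.0, 268.0], [258.0, 250.0]]
0 [[255.0, 272.0], [258.0, 243.0]]
20 [[255.0, 274.0], [258.0, 238.0]]
30 [[256.0, 274.0], [258.0, 237.0]]
40 [[256.0, 275.0], [257.0, 236.0]]
```

Emit:
step_arm:
  targets:
    - [0.2,0,0,0.12,0]
    - [0.2,0,0,0.12,0]
    - [0.2,0,0,0,0]
    - [0.2,0,0,-0.3,0]
    - [0.2,0,0,-1,0]
    - [0.2,0,0,-1,0]
    - [0.2,0,0,-1,0]
    - [0.2,0,0,-1,0]

```text
time_s: 20.85
tool_pos: [0.4999, 0.0876, 0.1584]
tcp_rot: [0.698, 0.716, -0.002, -0.001]
contact_force: [0.1, -0.2, -1.3]
opening: 0.0453
grasp_force: 31.2
```

Emit:
step_arm:
  targets:
    - [0.2,0,0,-1,0]
    - [0.2,0,0,-0.5,0]
    - [0.2,0,0,0,0]
  squeeze: 40

```text
time_s: 21.15
tool_pos: [0.5018, 0.088, 0.1973]
tcp_rot: [0.698, 0.716, 0.001, 0.001]
contact_force: [0.5, 0.4, -1.0]
opening: 0.0444
grasp_force: 43.7
```

```bash
python3 st.py; python3 - <<'E'
from fit import *
a=save('side','side11.png');b=save('top','top11.png'); D={}
for q in('shaker','shaker_lid'):
  for n in('side','top'):
    r=cams.spot_point(n,q); print(n,q,[(np.round(x['at'],1).tolist(),round(x['p'],2)) for x in r][:3])
    if r: D.setdefault(q,{})[n]=r[0]['at']
for q in D:
    if len(D[q])==2: print(q,tri(D[q]).round(4))
s=monitor.get_state(); V=np.array(s['tool_pos'])-[0,0,.008]
for th in(0,10,20,30,40):
  c,s=np.cos(np.radians(th)),np.sin(np.radians(th)); u=np.array([0,c,-s])
  print(th,proj('side',[V+u*.032,V-u*.063]).round(0).tolist(),proj('top',[V+u*.032,V-u*.063]).round(0).tolist())
q=proj('side',[V])[0].astype(int);k=proj('top',[V])[0].astype(int);print(q,k)
a=a[q[1]-60:q[1]+60,q[0]-50:q[0]+50];b=b[k[1]-50:k[1]+50,max(0,k[0]-50):k[0]+50]
a=cv2.resize(a,None,fx=4,fy=4,interpolation=2);b=cv2.resize(b,None,fx=3.9,fy=3.9,interpolation=2)
o=np.zeros((480,800,3),np.uint8);o[:a.shape[0],:a.shape[1]]=a;o[:b.shape[0],405:405+b.shape[1]]=b;cv2.imwrite('pics/c11.png',o[...,::-1])
E
```

```text
t 21.15 tcp [0.5018 0.088  0.1973] head 91.44 z [ 0.002 -0.    -1.   ] q [ 1.740e-01  2.870e-01 -7.400e-02  1.208e+00 -1.000e-03  1.720e+00] F [ 0.5  0.4 -1. ] open 0.0444 g 43.7
side shaker []
top shaker [([171.2, 195.0], 0.77), ([146.6, 198.2], 0.67)]
side shaker_lid [([256.7, 235.2], 0.87)]
top shaker_lid [([147.8, 198.5], 0.78)]
shaker_lid [0.5009 0.1132 0.1723]
0 [[255.0, 233.0], [258.0, 204.0]] [[143.0, 199.0], [181.0, 199.0]]
10 [[255.0, 234.0], [258.0, 201.0]] [[144.0, 199.0], [180.0, 199.0]]
20 [[255.0, 236.0], [258.0, 199.0]] [[145.0, 200.0], [178.0, 198.0]]
30 [[256.0, 236.0], [258.0, 197.0]] [[147.0, 200.0], [175.0, 198.0]]
40 [[256.0, 237.0], [258.0, 196.0]] [[149.0, 200.0], [171.0, 197.0]]
[256 222] [156 199]
```

View pics/c11.png

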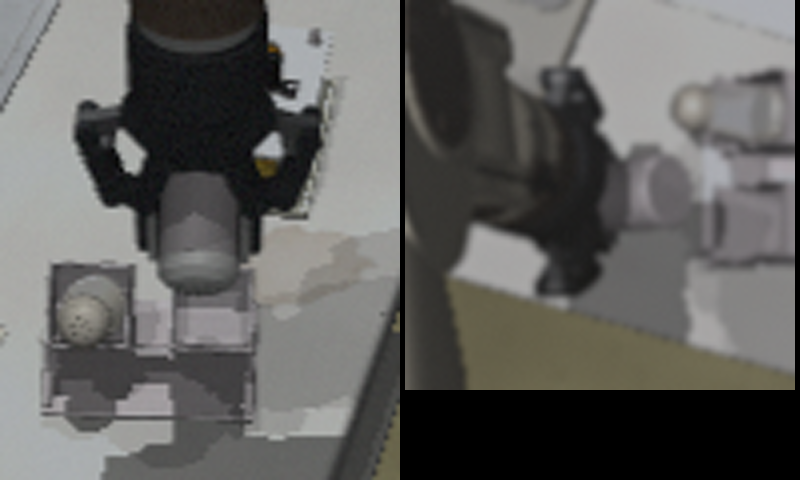

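Emit:
step_arm:
  targets:
    - [0.2,-0.5,0,0,0]
    - [0.2,-0.8,0,0,0]
    - [0.2,-1,-0.05,0,0]
    - [0.2,-1,-0.05,0,0]
    - [0.2,-1,-0.05,0,0]
    - [0.2,-1,-0.05,0,0]
    - [0.2,-1,-0.05,0,0]
    - [0.2,-1,-0.05,0,0]

```text
time_s: 22.25
tool_pos: [0.498, -0.0962, 0.1954]
tcp_rot: [0.698, 0.716, -0.0, -0.0]
contact_force: [0.3, 0.6, -0.5]
opening: 0.0446
grasp_force: 43.7
```

Emit:
step_arm:
  targets:
    - [0.2,-1,-0.05,0,0]
    - [0.2,-1,-0.1,0,0]
    - [0.2,-1,-0.1,0,0]
    - [0.2,-0.8,0,0,0]
    - [0.2,-0.6,0,0.3,0]
    - [0.2,0,0,0.5,0]
    - [0.2,0,0,0.5,0]
    - [0.2,0,0,0.5,0]

```text
time_s: 23.05
tool_pos: [0.4947, -0.2044, 0.1493]
tcp_rot: [0.698, 0.716, -0.0, -0.001]
contact_force: [-0.1, 0.7, -1.7]
opening: 0.0447
grasp_force: 43.7
```

Emit:
step_arm:
  targets:
    - [0.2,0,0,0.2,0]
    - [0.2,0,0,0,0]
    - [0.2,0,0,0,0]
    - [0.2,0,0,0,0]
    - [0.2,0,0,0,0]
    - [0.2,0,0,0,0]

```text
time_s: 23.65
tool_pos: [0.4955, -0.2045, 0.1463]
tcp_rot: [0.698, 0.716, 0.0, 0.0]
contact_force: [0.8, 0.0, -1.5]
opening: 0.0448
grasp_force: 43.6
```

```bash
python3 st.py .4954 -.205 .146; python3 - <<'E'
from fit import *
np.set_printoptions(precision=4,suppress=True)
a=save('side','side12.png');b=save('top','top12.png'); D={}
for q in('shaker','shaker_lid','stencil','opening_a','glass_shaker','piece_1'):
  for n in('side','top'):
    r=cams.spot_point(n,q); print(n,q,[(np.round(x['at'],1).tolist(),round(x['p'],2)) for x in r][:3])
    if r: D.setdefault(q,{})[n]=r[0]['at']
if len(D.get('shaker_lid',{}))==2: print(tri(D['shaker_lid']))
t=np.array(monitor.get_state()['tool_pos'])
print('pred lid px',proj('side',[t+[0,.025,-.025]]).round(1),proj('top',[t+[0,.025,-.025]]).round(1), 'opening/seat px',proj('side',[[.4954,-.1798,.056],[.491,-.2155,.052]]).round(1).tolist())
E
```

```text
t 23.65 tcp [ 0.4955 -0.2045  0.1463] head 91.48 z [ 0.001 -0.    -1.   ] q [-0.391  0.377 -0.084  1.108  0.     1.153] F [ 0.8  0.  -1.5] open 0.0448 g 43.6
to go units [-0.02 -0.01  0.01]
side shaker [([265.4, 143.7], 0.86), ([269.2, 173.1], 0.67)]
top shaker []
side shaker_lid [([262.5, 170.8], 0.63), ([230.4, 239.2], 0.61)]
top shaker_lid []
side stencil [([267.2, 187.8], 0.83)]
top stencil []
side opening_a [([266.6, 190.5], 0.95), ([268.3, 176.5], 0.79)]
top opening_a [([293.4, 211.7], 0.8)]
side glass_shaker [([227.3, 238.8], 0.7)]
top glass_shaker [([201.9, 177.7], 0.53)]
side piece_1 [([264.5, 205.4], 0.77), ([266.0, 186.6], 0.48)]
top piece_1 []
pred lid px [[265.  173.1]] [[264.3 204.6]] opening/seat px [[264.9, 190.4], [267.0, 183.7]]
```

```bash
python3 -c "
from plant import close_job
print(close_job())"
```

```text
the job is handed in; nothing more can be done
None
```

The job is handed in: the stencil is seated on both pins and released, and the steel shaker is held lid-down (about 123° from lid-up) over the opening nearer the rack, about 65 mm above the plate. This rests on the camera and arm readings at 23.7 s; the hand-in gave no verdict.

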